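# Fit the strainer element that belongs in the Y-strainer and shut its cover

## Robot

A 7-joint arm with a two-finger parallel gripper is mounted at the origin on the work surface. World frame = base frame: x ahead of the robot, y to its left, z up, the work surface at z = 0. Lengths are in mm, angles in rad, forces in N, time in s.
With the tool pointing down it reaches from about 400 to 900 mm from the base axis. Payload 5.5 kg.
Tool frame: the origin (TCP) lies on the front face of the gripper's body, between the roots of the fingers; the fingertips stand 66 mm ahead of it and the grasp point (between the pads) lies 47 mm ahead of it; z points along the fingers, y is the line along which they close (so a half turn about z gives the same grasp; the last joint's range is limited). The gripper opens to 92 mm and grips with 3 to 60 N. Pads are 19 mm wide; open, the fingers measure 130 mm over their backs; the gripper's body (75 mm by 190 mm) begins 47 mm behind the grasp point.
Start: joints at [1.528, 0.501, -0.427, 1.55, 0.221, 1.138, -0.21], TCP at [195.717, -619.833, 292.229] pointing down, gripper open.
Joint ranges: [-2.88, 2.88], [-0.31, 2.03], [-1.54, 1.56], [0.2, 2.42], [-1.41, 4.55], [0.19, 2.02], [-2.57, 2.57]. Speed limits (rad/s): [2.57, 2.57, 3.14, 3.14, 3.14, 3.14, 3.14].

## Interface

Orientations are given as [roll, pitch, yaw] about the fixed x, y, z axes, in that order (R = Rz(yaw) Ry(pitch) Rx(roll)).
In Python, from bench import manip gives the robot as it stands.
- The arm moves only by the tool apply_moves, never from a script. Its argument "targets" is a list of rows, each a list of 4 numbers: the shift along the tool's x, y, z in m, then the turn about the tool's z in degrees. A call has 1 to 12 rows; each row is the pose to reach, as a shift and turn from the pose commanded when the call began, along the tool's axes at that moment; what a row does not reach only later rows make up. A row lasts 1/8 s, in which the tool goes at most 62.5 mm and 10.7 degrees, less where a joint would pass 70% of its speed; a pose out of reach is approached as far as the arm can. A call with a gripper value outside its range is refused whole. "gripper" is the finger opening in m, from 0 to 0.0918, set as the call begins (left out, the last holds). The fingers move at their own pace and stop on an object; "force" is the grip in N (left out, the last holds). Time passes only in rows, so rows that repeat a pose let the fingers close. It gives the time, the measured TCP pose, the force, the opening and the grip force at its end, in the units of the state.
- manip.state(): the state, without advancing time (a new reading comes with each control period).
- manip.camera(name): name is "scene" or "top"; returns the picture (384x512x3 uint8, red, green, blue); there is no depth.
- manip.camera_info(name): a dict with "K" (3x3 intrinsics, pixels), "k1" (the pictures are not rectified: a ray, as slopes to the right and down, at radius r is drawn at 1 + k1 r^2 times it, then the intrinsics apply), "rvec" (rotation vector, rad) and "tvec" (3), from world to camera coordinates, as OpenCV has them. Camera axes: x right, y down, z forward; pixel columns grow to the right and rows downward; lengths in mm; the calibration is good to about 2 mm. A picture is of the moment at which its call begins. camera_info takes no time and is no camera call.
- manip.hand_in(): hands the job in; it is judged then, once.
The state is a dict: "t": time; "joint_positions": joint angles; "joint_velocities": joint speeds; "effort": joint torques, N m; "tool_pos": TCP position; "ee_rot": TCP orientation; "contact_force": force on the tool from outside, world axes, zero at the start; "torque": the same for the moment, N m; "opening": opening from 0.0 (shut) to 1.0 (fully open); "gripper_force": force on a finger pad.
Only numpy, scipy, OpenCV 4.12 (cv2) and the standard library are available. Lean on these libraries where they do the work, as an engineer would, in place of code of your own. Each camera call takes 0.05 s, during which the arm holds its last target. There are 200 camera calls.

## Task

The Y-strainer on the black mat has lost its element: only one of the three elements on the tray fits it, so try them in its slanting bowl, without forcing any, until you find the one that goes in until its flange lies fully home on the mouth. Leave that one in place and swing the strainer's cover shut over it. The two elements that do not belong must end up standing upright on the tray, and the other things on the bench are left where they are.

Things in the scene. Friction and masses are not known exactly. Their poses are not given: they have to be found in the camera images.
- strainer_1_leg: One of two grey Y-strainers, fixed on a cradle: level pipe 60 mm thick, 226 mm long over its 90 mm end flanges, pipe axis 70 mm up; from its middle a 74 mm thick leg (94 mm collar at the mouth) leans 0.55 rad from vertical to its -x side, roughly at the robot. One strainer, either of the two, stands on the black mat; the other waits at the right of the bench. Origin: on the pipe axis under the leg, z along the leg.
- strainer_2_leg: The other Y-strainer, outwardly the same. The leg of each is an open round bowl; bore and depth differ between the two, and each takes only one of the three elements. The matching element slides in along the leg with 1.2 mm of play all round until its flange lies on the mouth; a too wide one stops within 4 mm of entering, a too long one touches bottom with its flange 9 mm or more off the mouth.
- mouth_1 (a point): Centre of the flat open mouth of strainer 1's bowl, 177 mm above the bench. Its z axis points out of the bowl along the slanting leg's axis (an element goes in along -z), its x axis uphill across the mouth to the cover's hinge, its y axis parallel to the hinge line.
- cover_1 (a joint): Hinge angle (rad) of strainer 1's domed cover: 0 shut on the mouth, 2.6 thrown back; starts at 2.0 to 2.5. Cover 90 mm across, 48 mm deep, hollow: it closes over the flange and knob of an element that is home. 0.3 kg, stiff hinge (0.14 N m): it stays where it is left, save nearly shut, so press it right down (1 to 3 N at the handle).
- hinge_1 (a point): Middle of strainer 1's cover hinge line: in the mouth plane, 50 mm uphill of the mouth's centre, 203 mm above the bench. Turns with the cover: -x points from the hinge to the cover's handle, y is the hinge line, z points to the domed outer face.
- handle_1 (a point): Centre of the flat handle tab of strainer 1's cover: 40 mm long, 24 mm wide, 8 mm thick, its mid-plane 6 mm to the domed side of the hinge line, out from the rim opposite the hinge, 93 to 133 mm from the hinge line. Open, it stands topmost, some 310 mm up, the dome (to 95 mm from the hinge line) below and behind; it can be hooked from behind by a fingertip or pinched, and pressed down to shut. Axes as at the hinge.
- mouth_2 (a point): Centre of the flat open mouth of strainer 2's bowl, 177 mm above the bench. Its z axis points out of the bowl along the slanting leg's axis (an element goes in along -z), its x axis uphill across the mouth to the cover's hinge, its y axis parallel to the hinge line.
- cover_2 (a joint): Hinge angle (rad) of strainer 2's domed cover: 0 shut on the mouth, 2.6 thrown back; starts at 2.0 to 2.5. Cover 90 mm across, 48 mm deep, hollow: it closes over the flange and knob of an element that is home. 0.3 kg, stiff hinge (0.14 N m): it stays where it is left, save nearly shut, so press it right down (1 to 3 N at the handle).
- hinge_2 (a point): Middle of strainer 2's cover hinge line: in the mouth plane, 50 mm uphill of the mouth's centre, 203 mm above the bench. Turns with the cover: -x points from the hinge to the cover's handle, y is the hinge line, z points to the domed outer face.
- handle_2 (a point): Centre of the flat handle tab of strainer 2's cover: 40 mm long, 24 mm wide, 8 mm thick, its mid-plane 6 mm to the domed side of the hinge line, out from the rim opposite the hinge, 93 to 133 mm from the hinge line. Open, it stands topmost, some 310 mm up, the dome (to 95 mm from the hinge line) below and behind; it can be hooked from behind by a fingertip or pinched, and pressed down to shut. Axes as at the hinge.
- element_a_centre (a point): Element A, one of three stainless strainer elements standing on the tray, places shuffled. From below: round slotted screen, its foot tapered in 3 mm all round over the last 7 mm; flange 64 mm across, 6 mm thick; round pull knob 26 mm across, 30 mm tall. A: screen 40 mm across, 75 mm long, 111 mm tall in all. 0.18 to 0.35 kg. Point: centre, half-way up; z along the axis to the knob.
- element_b_centre (a point): Element B, as A (same foot taper, flange and knob) but its screen is 46 mm across and 62 mm long from foot to flange underside; 98 mm tall in all. Point: centre, half-way up; z to the knob.
- element_c_centre (a point): Element C, as A (same foot taper, flange and knob) but its screen is 52 mm across and 50 mm long from foot to flange underside; 86 mm tall in all. Point: centre, half-way up; z to the knob.
- tray: Shallow steel tray fixed on the bench, 200 x 360 mm with an 18 mm rim and a 3 mm floor; origin at the centre of its underside, y along its length. The elements stand in a row along y, 35 mm to the +x side of its middle line, 110 mm apart; a copper gasket ring and a wrench lie on its other half.
- mat_centre (a point): Centre of the thin black rubber mat, 360 x 300 mm, on the bench at the front left of the robot; on it stands the strainer to work on.
- oil_bottle: White oil bottle, 60 mm across, 160 mm tall, standing behind the tray. Bystander; origin at the centre of its underside.
- grease_can: Steel grease can, 72 mm across, 90 mm tall, standing behind the tray. Bystander; origin at the centre of its underside.
- gasket_ring: Copper gasket ring, 64 mm across, 10 mm thick, lying on the tray. Bystander; origin at the centre of its underside.
- end_cap: Brass pipe cap, 60 mm across, 30 mm tall, standing behind the tray. Bystander; origin at the centre of its underside.
- wrench: Open-ended wrench, 150 mm long, lying on the tray. Bystander; origin at the centre of its underside.
- screwdriver: Screwdriver, 200 mm long, lying behind the mat. Bystander; origin at the centre of its underside.
- brush: Brush, 200 mm long, lying in front of the mat. Bystander; origin at the centre of its underside.
Mind the look-alikes: they are no part of the job. Leave any turquoise look-alike of the part that bears element_c_centre alone. Leave any red look-alike of the part that bears element_b_centre alone.

How it is judged (in metres and radians):
On the way:
1. the element that fits lies fully home in the bowl of the strainer on the mat (((horizontal distance between mouth_1 and mat_centre below 0.2 m and z of element_a_centre in the frame of mouth_1 between -0.0255 and -0.0155 m and x of element_a_centre in the frame of mouth_1 between -0.006 and 0.006 m and y of element_a_centre in the frame of mouth_1 between -0.006 and 0.006 m and angle between the z axis of element_a_centre and the z axis of mouth_1, either way round below 0.12 rad) or (horizontal distance between mouth_2 and mat_centre below 0.2 m and z of element_c_centre in the frame of mouth_2 between -0.013 and -0.003 m and x of element_c_centre in the frame of mouth_2 between -0.006 and 0.006 m and y of element_c_centre in the frame of mouth_2 between -0.006 and 0.006 m and angle between the z axis of element_c_centre and the z axis of mouth_2, either way round below 0.12 rad))), for 0.2 s.
At the end, for the whole second after the job is handed in: In the strainer on the mat, its own element is home: flange within 4 mm of the mouth, within 6 mm of the bowl's axis and in line with it within 0.12 rad; that strainer's cover is shut (below 0.06 rad); the other two elements stand upright (within 0.1 rad) on the tray's floor ((((horizontal distance between mouth_1 and mat_centre below 0.2 m and z of element_a_centre in the frame of mouth_1 between -0.0255 and -0.0155 m and x of element_a_centre in the frame of mouth_1 between -0.006 and 0.006 m and y of element_a_centre in the frame of mouth_1 between -0.006 and 0.006 m and angle between the z axis of element_a_centre and the z axis of mouth_1, either way round below 0.12 rad) and value of joint cover_1 below 0.06 rad and (angle between element_b_centre's own z axis and vertical below 0.1 rad and x of element_b_centre in the frame of tray between -0.09 and 0.09 m and y of element_b_centre in the frame of tray between -0.17 and 0.17 m and height (world z) of element_b_centre below 0.061 m) and (angle between element_c_centre's own z axis and vertical below 0.1 rad and x of element_c_centre in the frame of tray between -0.09 and 0.09 m and y of element_c_centre in the frame of tray between -0.17 and 0.17 m and height (world z) of element_c_centre below 0.055 m)) or ((horizontal distance between mouth_2 and mat_centre below 0.2 m and z of element_c_centre in the frame of mouth_2 between -0.013 and -0.003 m and x of element_c_centre in the frame of mouth_2 between -0.006 and 0.006 m and y of element_c_centre in the frame of mouth_2 between -0.006 and 0.006 m and angle between the z axis of element_c_centre and the z axis of mouth_2, either way round below 0.12 rad) and value of joint cover_2 below 0.06 rad and (angle between element_a_centre's own z axis and vertical below 0.1 rad and x of element_a_centre in the frame of tray between -0.09 and 0.09 m and y of element_a_centre in the frame of tray between -0.17 and 0.17 m and height (world z) of element_a_centre below 0.0675 m) and (angle between element_b_centre's own z axis and vertical below 0.1 rad and x of element_b_centre in the frame of tray between -0.09 and 0.09 m and y of element_b_centre in the frame of tray between -0.17 and 0.17 m and height (world z) of element_b_centre below 0.061 m)))); the robot touches nothing.
It fails at once if an element is forced: contact forces of more than 150 N in all between an element and the bowl (pushed with some 50 N or rammed) (contact force between any of element_a, element_b, element_c and strainer_1_leg above 150 N or contact force between any of element_a, element_b, element_c and strainer_2_leg above 150 N).
It fails at once if a bystander (bottle, can, gasket ring, pipe cap, wrench, screwdriver, brush) is shifted by more than 40 mm (distance of any of oil_bottle, grease_can, gasket_ring, end_cap, wrench, screwdriver, brush from where it was at the start of the episode above 0.04 m).
It fails at once if the cover of the waiting strainer, the one not on the mat, is swung over (below 1.6 rad) ((horizontal distance between mouth_1 and mat_centre above 0.3 m and value of joint cover_1 below 1.6 rad) or (horizontal distance between mouth_2 and mat_centre above 0.3 m and value of joint cover_2 below 1.6 rad)).
It also fails if it takes over 72 s, if anything falls off the work surface, if the arm or the gripper's body presses on something with over 40 N, if the wrist force passes 120 N, or if a joint passes its speed limit or range.

## Working session

There is one attempt and no reset: what is moved stays moved. The work goes in short steps, Python scripts to look and compute and a tool call to move; the robot and the scene stay as the last step left them, time stands still between calls to the robot, and variables do not carry over. Pictures are saved under pics/ and viewed, at most 10 in all, crops included, and the job is handed in when it is done.

Besides the shell and the picture viewer there is one more tool, called as name(argument=value, ...), one argument or row to a line, values as JSON. apply_moves: Moves the arm, as the interface text tells. Its arguments: {"type":"object","properties":{"targets":{"type":"array"},"gripper":{"type":"number"},"force":{"type":"number"}},"required":["targets"]}

```bash
mkdir -p pics
python3 - <<'E'
from bench import manip
import cv2,numpy as np
np.set_printoptions(suppress=True,precision=4)
for n in("scene","top"):
    im=manip.camera(n)[:,:,::-1]
    cv2.imwrite(f"pics/{n}0.png",im)
    i=manip.camera_info(n);print(n,i)
print(manip.state())
a=cv2.resize(cv2.imread("pics/scene0.png"),(800,600),interpolation=cv2.INTER_CUBIC);cv2.imwrite("pics/s0.png",a)
a=cv2.resize(cv2.imread("pics/top0.png"),(800,600),interpolation=cv2.INTER_CUBIC);cv2.imwrite("pics/t0.png",a)
E
```

```text
scene {'K': array([[395.8628,   0.    , 250.3282],
       [  0.    , 395.8628, 189.3629],
       [  0.    ,   0.    ,   1.    ]]), 'k1': -0.034850532116120686, 'rvec': array([ 2.2609,  0.7818, -0.2999]), 'tvec': array([-369.328 , -178.0477, 1430.8995])}
top {'K': array([[414.8734,   0.    , 250.8952],
       [  0.    , 414.8734, 194.77  ],
       [  0.    ,   0.    ,   1.    ]]), 'k1': -0.07381575775550549, 'rvec': array([ 2.1206, -2.1518,  0.1786]), 'tvec': array([ -82.1699,  562.7653, 1352.224 ])}
{'t': 0.1, 'joint_positions': array([ 1.5282,  0.5018, -0.4268,  1.5514,  0.2208,  1.1383, -0.2103]), 'joint_velocities': array([ 0.0013, -0.0006, -0.0017, -0.0026,  0.0008, -0.0002, -0.    ]), 'effort': array([ -0.0108, -56.787 ,  -5.8388, -27.9913,  -0.0692,   0.0241,
         0.    ]), 'tool_pos': array([ 195.4531, -619.3709,  291.2718]), 'ee_rot': array([-3.1398, -0.    ,  0.3058]), 'contact_force': array([-0.411 ,  0.2195, -0.8144]), 'torque': array([ 0.0121, -0.0438,  0.022 ]), 'gripper_force': 0.0, 'opening': 1.0032013232882087}
```

View pics/s0.png

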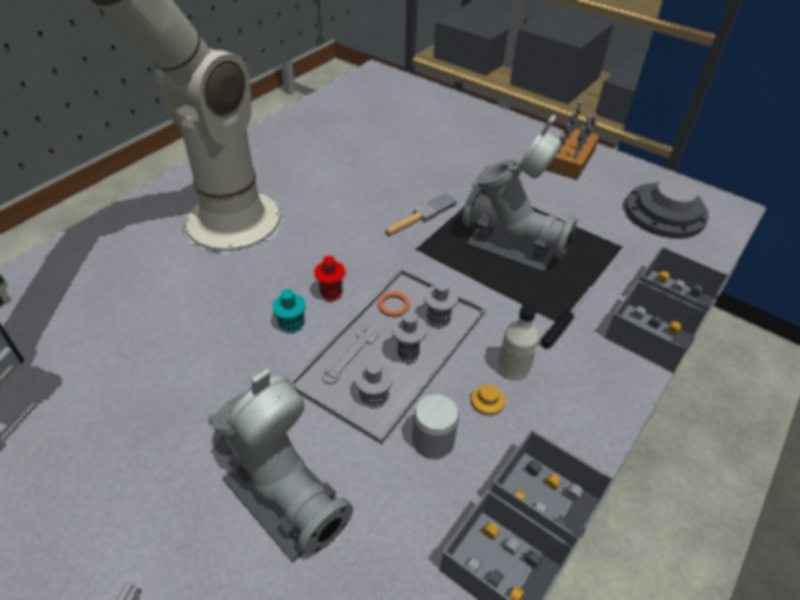

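View pics/t0.png

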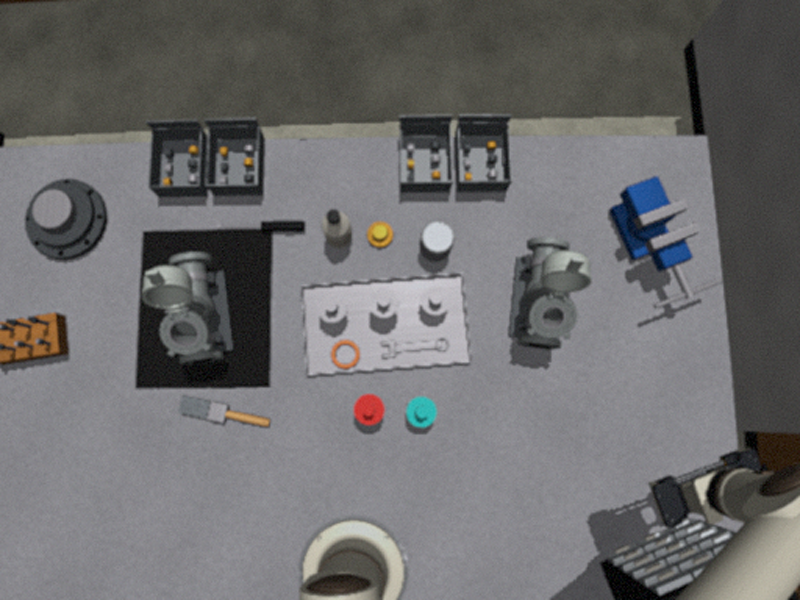

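```bash
cat > h.py <<'E'
import cv2,numpy as np
from bench import manip
np.set_printoptions(suppress=True,precision=3)
from scipy.spatial.transform import Rotation as Ro
def cam(n):
    i=manip.camera_info(n);return i["K"],np.array([i["k1"],0,0,0.]),np.array(i["rvec"]),np.array(i["tvec"])
def proj(n,P):
    K,d,r,t=cam(n);return cv2.projectPoints(np.array(P,float).reshape(-1,1,3),r,t,K,d)[0][:,0]
def ray(n,uv):
    K,d,r,t=cam(n);R=cv2.Rodrigues(r)[0]
    p=cv2.undistortPoints(np.array(uv,float).reshape(-1,1,2),K,d)[:,0]
    D=np.c_[p,np.ones(len(p))]@R;return -R.T@t,D
def onz(n,uv,z):
    C,D=ray(n,uv);return C+D*((z-C[2])/D[:,2])[:,None]
def tri(a,b):
    C1,D1=ray("top",[a]);C2,D2=ray("scene",[b]);A=np.c_[D1[0],-D2[0]];s=np.linalg.lstsq(A,C2-C1,rcond=None)[0]
    p,q=C1+s[0]*D1[0],C2+s[1]*D2[0];return (p+q)/2,np.linalg.norm(p-q)
def crop(im,x,y,w,h,s,g=10):
    c=cv2.resize(im[y:y+h,x:x+w],None,fx=s,fy=s,interpolation=cv2.INTER_CUBIC)
    for X in range(-(-x//g)*g,x+w,g):
        cv2.line(c,(int((X-x+.5)*s),0),(int((X-x+.5)*s),6),(0,255,255),1);cv2.putText(c,str(X),(int((X-x)*s)-8,18),0,.35,(0,255,255),1)
    for Y in range(-(-y//g)*g,y+h,g):
        cv2.line(c,(0,int((Y-y+.5)*s)),(6,int((Y-y+.5)*s)),(0,255,255),1);cv2.putText(c,str(Y),(8,int((Y-y+.5)*s)+4),0,.35,(0,255,255),1)
    return c
def comp(name,cs):
    H=max(c.shape[0] for c in cs);o=np.zeros((H,sum(c.shape[1] for c in cs),3),np.uint8);x=0
    for c in cs:o[:c.shape[0],x:x+c.shape[1]]=c;x+=c.shape[1]
    cv2.imwrite(name,o);print(o.shape)
E
python3 - <<'E'
from h import *
t=cv2.imread("pics/top0.png");s=cv2.imread("pics/scene0.png")
comp("pics/c1.png",[crop(t,86,156,62,80,6.4),crop(s,290,70,80,105,5)])
a=crop(t,193,172,110,72,5);b=crop(s,184,170,130,115,5)[:,:]
cv2.imwrite("pics/c2.png",np.vstack([np.pad(crop(t,200,183,88,32,7.3),((0,0),(0,0),(0,0))),np.pad(crop(s,212,172,90,95,3.8),((0,0),(0,300),(0,0)))[:,:642]])[:600])
E
```

```text
(525, 797, 3)
```

View pics/c1.png

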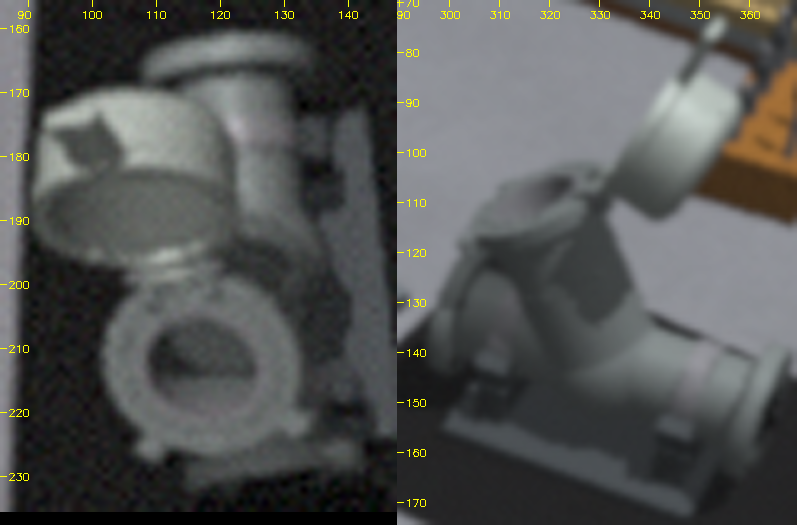

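View pics/c2.png

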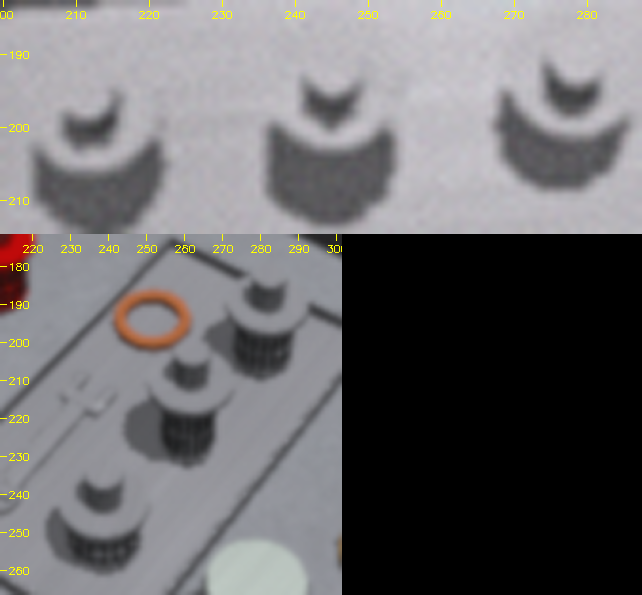

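```bash
cat >> h.py <<'E'
def circ(c,u,v,r,n=48):
    a=np.linspace(0,2*np.pi,n);return np.array(c)+r*(np.cos(a)[:,None]*u+np.sin(a)[:,None]*v)
ez=np.array([0,0,1.])
def strainer(m,yaw,th):
    X=np.array([np.cos(yaw),np.sin(yaw),0]);Y=np.array([-np.sin(yaw),np.cos(yaw),0]);m=np.array([*m,177.])
    a=-np.sin(.55)*X+np.cos(.55)*ez;mx=np.cos(.55)*X+np.sin(.55)*ez
    o=m-a*(107/np.cos(.55));h=m+50*mx
    d=-mx*np.cos(th)+a*np.sin(th);n=a*np.cos(th)+mx*np.sin(th)   # handle dir, dome normal
    L=[circ(m,mx,Y,47),circ(m,mx,Y,27.2),circ(h+50*d,d,Y,45)]
    L+=[circ(o+s*X*113,Y,ez,45) for s in(-1,1)]
    L+=[np.array([h-20*Y,h+20*Y])]
    L+=[np.array([h+6*n+p*d+q*Y for p,q in((93,-12),(133,-12),(133,12),(93,12),(93,-12))])]
    return L,dict(m=m,a=a,mx=mx,Y=Y,h=h,d=d,n=n)
def draw(im,n,x,y,s,L,col=(0,0,255)):
    for P in L:
        p=((proj(n,P)-[x,y]+.5)*s).astype(int);cv2.polylines(im,[p.reshape(-1,1,2)],False,col,1)
def element(x,y,z0,Ls,r):
    ex,ey=np.eye(3)[:2]
    return [circ([x,y,z0],ex,ey,r-3),circ([x,y,z0+Ls],ex,ey,32),circ([x,y,z0+Ls+6],ex,ey,32),circ([x,y,z0+Ls+36],ex,ey,13),circ([x,y,z0+Ls+6],ex,ey,13)]
E
python3 - <<'E'
from h import *
for n in("top","scene"):print(n,ray(n,[[0,0]])[0])
print("mouth",onz("top",[[117.3,212]],177),"hinge",onz("top",[[112.5,197.5]],203))
tr=onz("top",np.array([[303,288],[463,277],[469,364],[309,376]])/1.5625-.18,18);c=tr.mean(0);print("tray",tr,c)
d=tr[0]+tr[3]-tr[1]-tr[2];d/=np.linalg.norm(d);print("tray yaw y-axis",d,np.arctan2(-d[0],d[1]))
print("cradle edge",onz("top",[[142,172],[147,223]],15))
print("scene handle/top", tri((100,177),(352,77)))
E
```

```text
top [ 331.864  -86.112 1426.33 ]
scene [ 972.145 -668.031  907.88 ]
mouth [[492.378 318.912 177.   ]] hinge [[533.202 326.806 203.   ]]
tray [[ 606.426  106.757   18.   ]
 [ 626.115 -248.357   18.   ]
 [ 433.006 -255.203   18.   ]
 [ 412.06    92.338   18.   ]] [519.402 -76.116  18.   ]
tray yaw y-axis [-0.058  0.998  0.   ] 0.05776585449010547
cradle edge [[653.057 289.288  15.   ]
 [473.889 266.909  15.   ]]
scene handle/top (array([575.913, 328.646, 316.75 ]), np.float64(8.518086048832899))
```

```bash
cat > ov.py <<'E'
from h import *
t=cv2.imread("pics/top0.png");s=cv2.imread("pics/scene0.png")
L,_=strainer((492.4,318.9),.14,2.4)
a=crop(t,86,156,62,80,4.8);draw(a,"top",86,156,4.8,L)
b=crop(s,290,68,82,105,4.2);draw(b,"scene",290,68,4.2,L)
c,y=np.array([519.4,-76.1]),.05;X=np.array([np.cos(y),np.sin(y)]);Y=np.array([-X[1],X[0]])
E=[]
for k,(Ls,r) in zip((1,0,-1),((62,23),(75,20),(50,26))):
    p=c+35*X+110*k*Y;print(p);E+=element(*p,3,Ls,r)
R=[np.array([[*(c+i*100*X+j*180*Y),18] for i,j in((1,1),(1,-1),(-1,-1),(-1,1),(1,1))])]
e=crop(t,262,178,28,44,6,5);draw(e,"top",262,178,6,E+R,(0,0,255))
f=crop(s,215,220,50,50,5.3);draw(f,"scene",215,220,5.3,E+R)
top=np.zeros((600,800,3),np.uint8)
x=0
for q in(a,b):top[:min(q.shape[0],600),x:x+q.shape[1]]=q[:600];x+=q.shape[1]
comp("pics/ov.png",[a,b]) if 0 else None
w=np.zeros((600,800,3),np.uint8)
w[:a.shape[0],:a.shape[1]]=a;w[:b.shape[0],298:298+b.shape[1]]=b[:, :502]
w[600-e.shape[0]:,632:800]=e; 
w[335:600,0:0]=0
cv2.imwrite("pics/ov.png",w);cv2.imwrite("pics/ovf.png",f);print(a.shape,b.shape,e.shape,f.shape)
w2=np.zeros((265,440,3),np.uint8);w2[:264,:168]=e;w2[:f.shape[0],172:172+f.shape[1]]=f[:, :268];cv2.imwrite("pics/ov2.png",w2)
z=np.zeros((600+0,800,3),np.uint8);z[:384,:298]=a[:384,:298];z[:441,298:298+344]=b;z[0:264,632:800]=e
z[300:300+f.shape[0],800-150:]=f[:,58:208];z[390:600,0:268]=f[:210,:][:, :268] if f.shape[1]>=268 else np.pad(f,((0,0),(0,268-f.shape[1]),(0,0)))[:210]
cv2.imwrite("pics/ov.png",z)
E
python3 ov.py
```

```text
[548.859  35.512]
[554.356 -74.351]
[ 559.854 -184.213]
(384, 298, 3) (441, 344, 3) (264, 168, 3) (265, 265, 3)
```

View pics/ov.png

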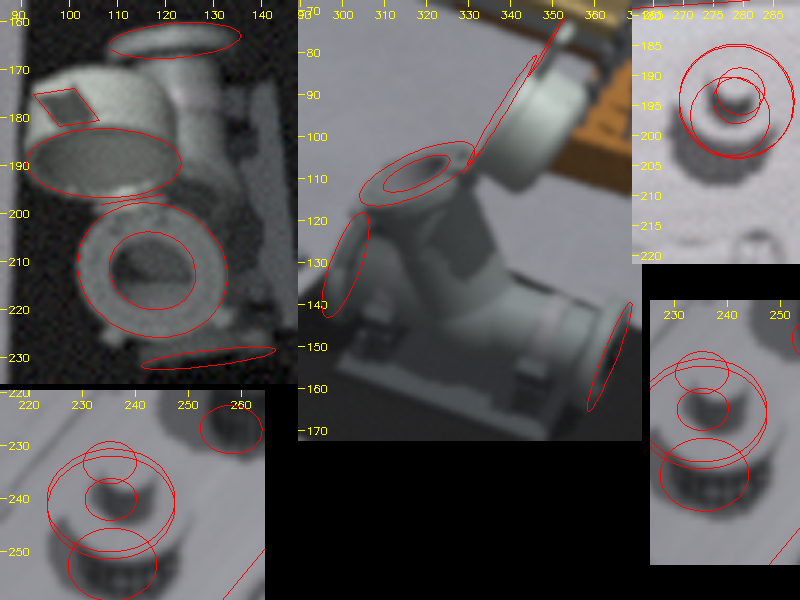

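Run:
```python
from h import *
for n in("top","scene"):print(n,proj(n,[[0,0,0],[0,0,20]]))
s=manip.state();p=s["tool_pos"];R=Ro.from_euler("xyz",s["ee_rot"]).as_matrix()
Q=[p+R@np.array(v) for v in([0,0,66],[0,55,66],[0,-55,66],[0,0,0],[0,95,0],[0,-95,0],[37,0,0],[-37,0,0])]
for n in("top","scene"):print(n,proj(n,Q)*1.5625)
t=cv2.imread("pics/top0.png");s=cv2.imread("pics/scene0.png")
comp("pics/c3.png",[crop(t,370,270,130,110,3),crop(s,70,80,130,90,3)])
```

```text
top [[226.014 365.176]
 [225.656 366.649]]
scene [[148.445 140.246]
 [147.499 135.877]]
top [[683.253 481.001]
 [710.083 470.848]
 [656.06  491.196]
 [699.907 484.787]
 [748.322 466.202]
 [650.231 503.518]
 [692.307 464.36 ]
 [707.488 505.295]]
scene [[ -35.517  368.077]
 [ -67.384  398.739]
 [  -5.922  339.726]
 [ -59.548  337.286]
 [-121.506  392.852]
 [  -5.409  289.172]
 [ -38.522  345.177]
 [ -80.     329.588]]
(330, 780, 3)
```

View pics/c3.png

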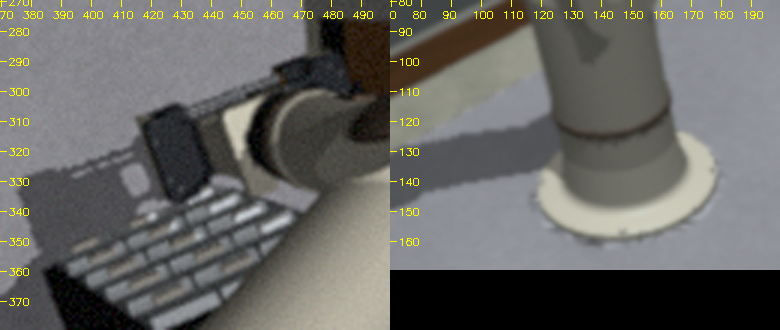

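```bash
cat > go.py <<'E'
# go.py x,y,z,yawdeg(commanded) then targets x,y,z,yawdeg ... -> rows
import sys,numpy as np
A=[list(map(float,a.split(","))) for a in sys.argv[1:]]
c=A[0];y=np.radians(c[3]);tx=np.array([np.cos(y),np.sin(y)]);ty=np.array([np.sin(y),-np.cos(y)])
for t in A[1:]:
    d=np.array(t[:2])-c[:2];print([round(d@tx/1e3,4),round(d@ty/1e3,4),round((c[2]-t[2])/1e3,4),round(c[3]-t[3],1)])
E
python3 go.py 195.7,-619.8,292.2,17.5 330,-260,292.2,50 560,-184,240,93
```

```text
[np.float64(0.2363), np.float64(-0.3028), 0.0, -32.5]
[np.float64(0.4785), np.float64(-0.3061), 0.0522, -75.5]
```

apply_moves(
  targets=[
    [0.236,-0.303,0,-32.5],
    [0.236,-0.303,0,-32.5],
    [0.236,-0.303,0,-32.5],
    [0.236,-0.303,0,-32.5],
    [0.236,-0.303,0,-32.5],
    [0.236,-0.303,0,-32.5],
    [0.236,-0.303,0,-32.5],
    [0.4785,-0.306,0.052,-75.5],
    [0.4785,-0.306,0.052,-75.5],
    [0.4785,-0.306,0.052,-75.5],
    [0.4785,-0.306,0.052,-75.5],
    [0.4785,-0.306,0.052,-75.5],
  ],
  gripper=0.08,
  force=10,
)

```text
t: 1.6
tool_pos: [562.5, -181.2, 237.1]
ee_rot: [-3.141, -0.006, 1.629]
contact_force: [-0.7, -0.6, -1.4]
opening: 0.868
gripper_force: 0.0
```

Run:
```python
from h import *
s=manip.state();print(s["t"],s["joint_positions"],s["tool_pos"],s["ee_rot"])
t=manip.camera("top")[:,:,::-1].copy();q=manip.camera("scene")[:,:,::-1].copy()
cv2.imwrite("pics/t1.png",t);cv2.imwrite("pics/s1.png",q)
comp("pics/c4.png",[crop(t,230,165,80,80,4.8),crop(q,200,170,80,100,5)])
```

```text
1.6 [ 0.914  0.579 -0.877  1.743  0.495  1.062 -0.075] [ 562.479 -181.236  237.114] [-3.141 -0.006  1.629]
(500, 784, 3)
```

View pics/c4.png

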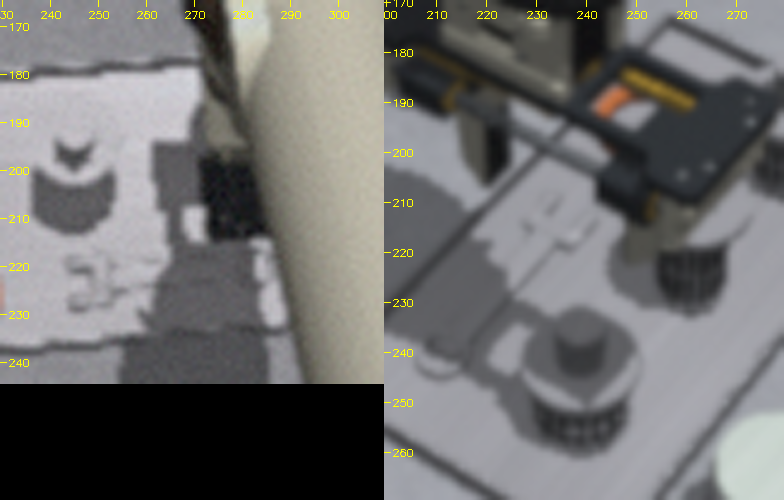

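Run:
```python
from h import *
p=np.array([562.5,-181.2,237.1]);R=Ro.from_euler("xyz",[-3.141,-.006,1.629]).as_matrix()
o=.868*46
print(proj("scene",[p+R@np.array(v) for v in([0,0,66],[0,o+9,66],[0,-o-9,66],[-9.5,o,66],[9.5,o,66],[9.5,o+19,66],[-9.5,-o,66],[-9.5,-o-19,66])]))
print("C knob base/top & screen foot pred", proj("scene",[[560,-184,89],[560,-184,59],[560,-184,3]]))
C=onz("scene",[[239.2,233.2],[236.8,231.7]],89);print(C)
```

```text
[[236.475 212.199]
 [252.949 221.078]
 [220.632 203.656]
 [247.626 221.926]
 [252.089 216.94 ]
 [258.595 220.417]
 [221.182 207.552]
 [215.135 204.264]]
C knob base/top & screen foot pred [[235.364 233.134]
 [235.528 240.091]
 [235.816 252.334]]
[[ 567.952 -177.964   89.   ]
 [ 559.946 -178.025   89.   ]]
```

Run:
```python
from h import *
p=np.array([562.5,-181.2,237.1]);R=Ro.from_euler("xyz",[-3.141,-.006,1.629]).as_matrix()
for z in(0,-25,-50):print(z,proj("top",[p+R@np.array(v) for v in([37.5,95,z],[-37.5,95,z],[37.5,-95,z])]))
# combined least squares estimate w/ scene for strainer: shift pixel sensitivities
print(proj("scene",[[492,319,177],[502,319,177],[492,329,177]]))
print(proj("top",[[492,319,177],[502,319,177],[492,329,177]]))
```

```text
0 [[266.647 152.723]
 [291.859 151.009]
 [271.868 216.471]]
-25 [[267.026 150.439]
 [292.751 148.696]
 [272.369 215.465]]
-50 [[267.42  148.061]
 [293.679 146.286]
 [272.891 214.416]]
[[317.607 108.759]
 [320.281 109.887]
 [319.201 107.385]]
[[117.267 212.123]
 [117.385 208.877]
 [114.044 212.164]]
```

apply_moves(
  targets=[
    [0.004,0,0.05,0],
    [0.004,0,0.09,0],
    [0.004,0,0.104,0],
    [0.004,0,0.104,0],
    [0.004,0,0.104,0],
  ],
)

```text
t: 2.33
tool_pos: [560.6, -180.7, 138.2]
ee_rot: [3.139, 0.001, 1.623]
contact_force: [0.5, -0.3, -0.1]
opening: 0.873
gripper_force: 0.0
```

apply_moves(
  targets=[
    [0,0,0,0],
    [0,0,0,0],
    [0,0,0,0],
    [0,0,0,0],
  ],
  gripper=0,
  force=6,
)

```text
t: 2.82
tool_pos: [559.7, -179.9, 136.3]
ee_rot: [3.142, 0.0, 1.624]
contact_force: [0.2, 0.5, -0.6]
opening: 0.485
gripper_force: 0.0
```

apply_moves(
  targets=[
    [0,0,0,0],
    [0,0,0,0],
    [0,0,0,0],
    [0,0,0,0],
    [0,0,0,0],
  ],
)

```text
t: 3.45
tool_pos: [559.9, -179.9, 136.4]
ee_rot: [3.141, 0.0, 1.624]
contact_force: [1.1, 0.2, 0.7]
opening: 0.292
gripper_force: 5.9
```

apply_moves(
  targets=[
    [0,0,0,0],
    [0,0,0,0],
    [0,0,0,0],
    [0,0,0.005,-10],
    [0,0,0.005,-20],
    [0,0,0.005,-30],
    [0,0,0.005,-40],
    [0,0,0.005,-50],
    [0,0,0.005,-60],
    [0,0,0.005,-70],
    [0,0,0.005,-80],
    [0,0,0.005,-95],
  ],
  gripper=0.07,
)

```text
t: 4.95
tool_pos: [559.4, -180.2, 131.1]
ee_rot: [-3.141, -0.001, -3.07]
contact_force: [0.3, -0.0, -0.0]
opening: 0.762
gripper_force: 0.0
```

apply_moves(
  targets=[
    [0,0,0,0],
    [0,0,0,0],
    [0,0,0,0],
    [0,0,0,0],
    [0,0,0,0],
    [0,0,0,0],
    [0,0,0,0],
    [0,0,0,0],
  ],
  gripper=0,
  force=10,
)

```text
t: 5.95
tool_pos: [559.7, -180.2, 131.3]
ee_rot: [-3.141, 0.0, -3.076]
contact_force: [0.0, -1.5, -0.8]
opening: 0.281
gripper_force: 10.0
```

apply_moves(
  targets=[
    [0,0,0.002,0],
    [0.004,0,0.0015,0],
    [0.009,0,0.0005,0],
    [0.0145,0,-0.001,0],
    [0.022,0,-0.001,0],
    [0.029,0,-0.001,0],
    [0.036,0,0,0],
    [0.043,0,0.001,0],
    [0.049,0,0.002,0],
    [0.049,0,0.002,0],
  ],
)

```text
t: 7.2
tool_pos: [509.8, -183.2, 128.7]
ee_rot: [3.141, -0.001, -3.076]
contact_force: [1.5, 0.1, -1.9]
opening: 0.279
gripper_force: 10.0
```

Run:
```python
from h import *
q=manip.camera("scene")[:,:,::-1].copy()
cv2.imwrite("pics/s2.png",q)
cv2.imwrite("pics/c5.png",crop(q,190,170,90,100,6))
```

```text
(no output)
```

View pics/c5.png

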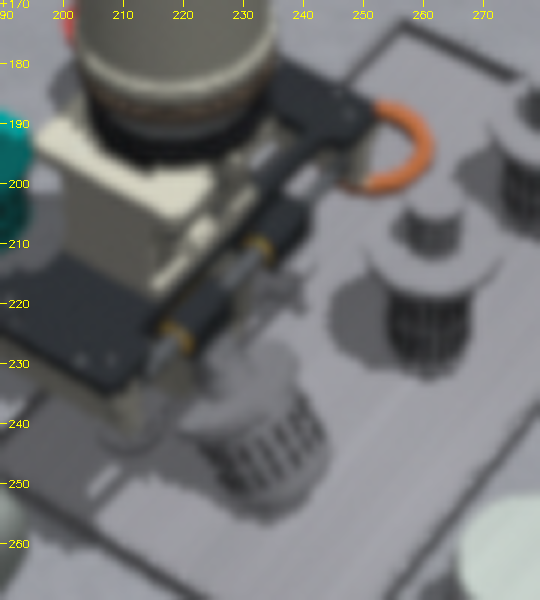

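```bash
python3 go.py 509.8,-183.2,128.7,183.8 505,-183,300,183.8 480,-30,306,185 442.7,250,306,188 442.7,311.9,306,188
```

```text
[np.float64(0.0048), np.float64(0.0005), -0.1713, 0.0]
[np.float64(0.0196), np.float64(0.1548), -0.1773, -1.2]
[np.float64(0.0382), np.float64(0.4367), -0.1773, -4.2]
[np.float64(0.0341), np.float64(0.4985), -0.1773, -4.2]
```

apply_moves(
  targets=[
    [0,0,0,0],
    [0,0,0,0],
    [0,0,0,0],
    [0,0,-0.02,0],
    [0,0,-0.05,0],
    [0,0,-0.09,0],
    [0,0,-0.13,0],
    [0,0,-0.17,0],
    [0,0,-0.177,0],
  ],
  force=40,
)

```text
t: 8.38
tool_pos: [512.0, -182.7, 309.7]
ee_rot: [-3.139, 0.004, -3.075]
contact_force: [0.6, -0.1, -2.9]
opening: 0.265
gripper_force: 40.0
```

apply_moves(
  targets=[
    [0.002,0.03,0,-1],
    [0.005,0.07,0,-2],
    [0.01,0.115,0,-3],
    [0.015,0.16,0,-4.2],
    [0.02,0.205,0,-4.2],
    [0.025,0.25,0,-4.2],
    [0.03,0.295,0,-4.2],
    [0.036,0.34,0,-4.2],
    [0.036,0.385,0,-4.2],
    [0.036,0.43,0,-4.2],
    [0.036,0.475,0,-4.2],
    [0.036,0.498,0.003,-4.2],
  ],
)

```text
t: 9.88
tool_pos: [439.4, 314.4, 302.5]
ee_rot: [3.141, -0.002, -2.998]
contact_force: [0.6, 0.2, -3.1]
opening: 0.265
gripper_force: 40.0
```

apply_moves(
  targets=[
    [0,0,0,0],
    [0,0,0,0],
  ],
)

```text
t: 10.12
tool_pos: [441.3, 310.6, 302.3]
ee_rot: [-3.14, -0.002, -3.002]
contact_force: [-0.2, -0.6, -2.2]
opening: 0.268
gripper_force: 40.0
```

Run:
```python
from h import *
t=manip.camera("top")[:,:,::-1].copy();q=manip.camera("scene")[:,:,::-1].copy()
cv2.imwrite("pics/t3.png",t);cv2.imwrite("pics/s3.png",q)
comp("pics/c6.png",[crop(t,86,160,80,100,4.5),crop(q,280,40,80,110,5.4)])
```

```text
(594, 792, 3)
```

View pics/c6.png

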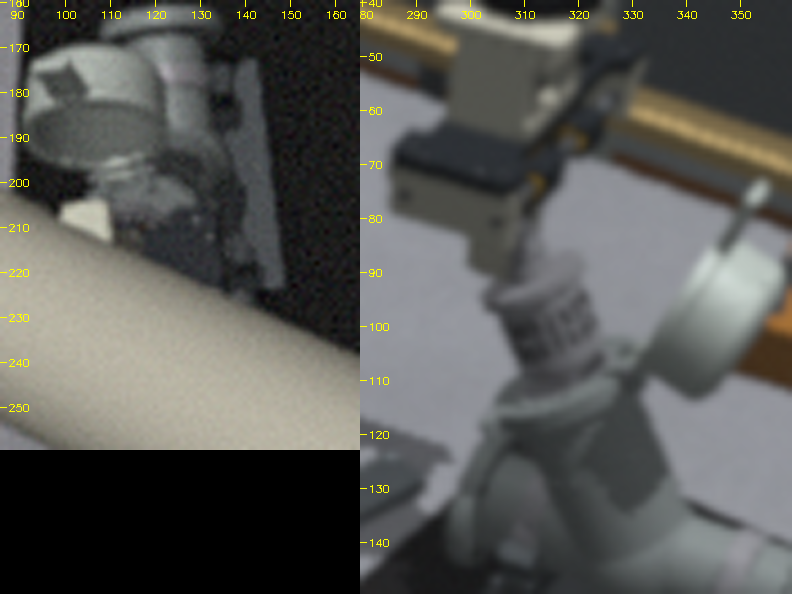

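Run:
```python
from h import *
from scipy.ndimage import map_coordinates as mc
L,F=strainer((492.4,318.9),.14,2.4)
def fit(img,n,P,rng=5):
    g=cv2.GaussianBlur(cv2.cvtColor(img,cv2.COLOR_BGR2GRAY).astype(float),(0,0),.8)
    G=np.hypot(cv2.Sobel(g,-1,1,0),cv2.Sobel(g,-1,0,1))
    G=np.minimum(G,np.percentile(G,97))
    p=np.vstack([proj(n,q) for q in P]);r=[]
    for dx in np.arange(-rng,rng+.1,.25):
        for dy in np.arange(-rng,rng+.1,.25):
            r.append((mc(G,[p[:,1]+dy,p[:,0]+dx],order=1).mean(),dx,dy))
    r.sort(reverse=True);return np.array(r[:4])
t=cv2.imread("pics/top0.png");s=cv2.imread("pics/scene0.png")
for nm,P in(("collar",L[:1]),("bore",L[1:2]),("rim",L[2:3]),("farflange",L[4:5]),("all",L)):
    print(nm,"top",fit(t,"top",P)[:2].tolist(),"scene",fit(s,"scene",P)[:2].tolist())
s3=cv2.imread("pics/s3.png")
G=np.array([441.3,310.6,255.3]);
for d in(.45,.55,.65):
    X=F["mx"]*np.cos(.55)-F["a"]*np.sin(.55);a=-np.sin(d)*X+np.cos(d)*ez;u=np.cos(d)*X+np.sin(d)*ez
    P=[circ(G-25*a,u,F["Y"],32),circ(G-31*a,u,F["Y"],32),circ(G-81*a,u,F["Y"],23),np.array([G-a*k+e*26*F["Y"] for e in(-1,1) for k in range(32,74)])]
    print(d,fit(s3,"scene",P)[:3].tolist(),proj("scene",[G-28*a,G-81*a]).tolist())
print(proj("scene",[F["m"]+65*F["a"]-0,F["m"]]))
```

```text
collar top [[127.08989145147974, -0.25, 0.5], [126.84543234866175, -0.25, 0.75]] scene [[94.49126819974073, 0.5, 0.75], [94.31558542356198, 0.25, 0.75]]
bore top [[86.22730925242745, -0.25, 1.0], [85.79665658309197, -0.25, 1.25]] scene [[81.173080993493, 1.75, 4.75], [81.15670410753346, 2.0, 4.75]]
rim top [[101.8631445821171, -3.5, -1.0], [101.81492604893772, -3.5, -1.25]] scene [[103.5600700063908, 2.5, -2.75], [103.49561121990818, 2.25, -2.0]]
farflange top [[138.77338874995087, -0.75, 0.25], [138.56140106752295, -1.0, 0.25]] scene [[82.3510062644695, -3.0, 4.0], [82.32419591043355, -3.0, 3.75]]
all top [[104.85580081961588, -0.25, 0.5], [104.77859691371101, -0.25, 0.25]] scene [[78.09639915132318, 0.25, 0.5], [78.06726355664479, 0.0, 0.5]]
0.45 [[79.6614119839844, 0.25, 1.75], [79.61844248616376, 0.5, 1.75], [79.52312131984482, 0.25, 1.5]] [[308.2291468739323, 91.18538282078973], [313.05736660252427, 106.06841085843014]]
0.55 [[80.41872551266749, -4.5, -5.0], [80.38416044101554, -4.75, -5.0], [80.21463358467565, -4.25, -5.0]] [[308.9907233390815, 91.03473902758726], [315.24062934071867, 105.70028116278834]]
0.65 [[82.16869296247732, -4.25, -0.25], [82.10957013499934, -4.25, -0.5], [82.10192749142594, -4.25, 0.0]] [[309.7208547129463, 90.80478127096636], [317.34783074651045, 105.10827921349157]]
[[310.081  90.884]
 [317.697 108.818]]
```

Run:
```python
from h import *
p=np.array([441.3,310.6,302.3]);R=Ro.from_euler("xyz",[-3.14,-.002,-3.002]).as_matrix()
for v in([-9.5,-32,66],[9.5,-32,66],[-9.5,-13,66],[9.5,-13,66],[0,-13,47],[0,0,47],[37.5,-95,0],[-37.5,-95,0],[37.5,95,0],[-37.5,95,0]):print(v,p+R@np.array(v),proj("scene",[p+R@np.array(v)]))
```

```text
[-9.5, -32, 66] [455.044 280.111 236.332] [[303.426  93.976]]
[9.5, -32, 66] [436.229 277.467 236.37 ] [[297.873  92.236]]
[-9.5, -13, 66] [452.4   298.926 236.302] [[305.936  91.146]]
[9.5, -13, 66] [433.585 296.282 236.34 ] [[300.423  89.436]]
[0, -13, 47] [443.026 297.639 255.321] [[303.84   84.958]]
[0, 0, 47] [441.217 310.513 255.3  ] [[305.557  83.079]]
[37.5, -95, 0] [417.383 211.307 302.526] [[282.344  79.928]]
[-37.5, -95, 0] [491.654 221.742 302.376] [[305.76   87.089]]
[37.5, 95, 0] [390.946 399.458 302.224] [[308.664  53.776]]
[-37.5, 95, 0] [465.217 409.893 302.074] [[330.378  59.755]]
```

apply_moves(
  targets=[
    [-0.0023,0.002,0,0],
    [-0.0023,0.002,0,0],
    [-0.0044,0.002,0.0034,0],
    [-0.0065,0.002,0.0068,0],
    [-0.0065,0.002,0.0068,0],
  ],
)

```text
t: 10.85
tool_pos: [448.2, 314.2, 296.0]
ee_rot: [-3.141, -0.001, -3.003]
contact_force: [-0.3, -0.8, -2.8]
opening: 0.268
gripper_force: 40.0
```

apply_moves(
  targets=[
    [-0.0021,0,0.0034,0],
    [-0.0042,0,0.0068,0],
    [-0.0042,0,0.0068,0],
  ],
)

```text
t: 11.22
tool_pos: [445.8, 315.5, 290.9]
ee_rot: [-3.138, -0.01, -2.998]
contact_force: [-22.0, -9.6, 24.0]
opening: 0.272
gripper_force: 40.2
```

Run:
```python
from h import *
s=manip.state();print(s["tool_pos"],s["contact_force"],s["torque"])
```

```text
[445.837 315.518 290.885] [-21.986  -9.604  24.041] [-1.913  4.3   -0.052]
```

apply_moves(
  targets=[
    [0.003,0,-0.005,0],
    [0.005,0,-0.0085,0],
    [0.005,0,-0.0085,0],
  ],
)

```text
t: 11.6
tool_pos: [448.0, 314.0, 298.3]
ee_rot: [3.141, 0.001, -3.003]
contact_force: [0.2, 0.4, -2.2]
opening: 0.273
gripper_force: 40.0
```

Run:
```python
from h import *
s=manip.state();print(s["tool_pos"],s["contact_force"],s["torque"])
q=manip.camera("scene")[:,:,::-1].copy();cv2.imwrite("pics/s4.png",q)
cv2.imwrite("pics/c7.png",crop(q,285,70,60,60,9.9))
```

```text
[448.019 314.03  298.259] [ 0.152  0.388 -2.248] [ 0.148 -0.073  0.025]
```

Run:
```python
from h import *
q=cv2.imread("pics/s4.png");cv2.imwrite("pics/c7.png",crop(q,275,75,80,60,9.9))
```

```text
(no output)
```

View pics/c7.png

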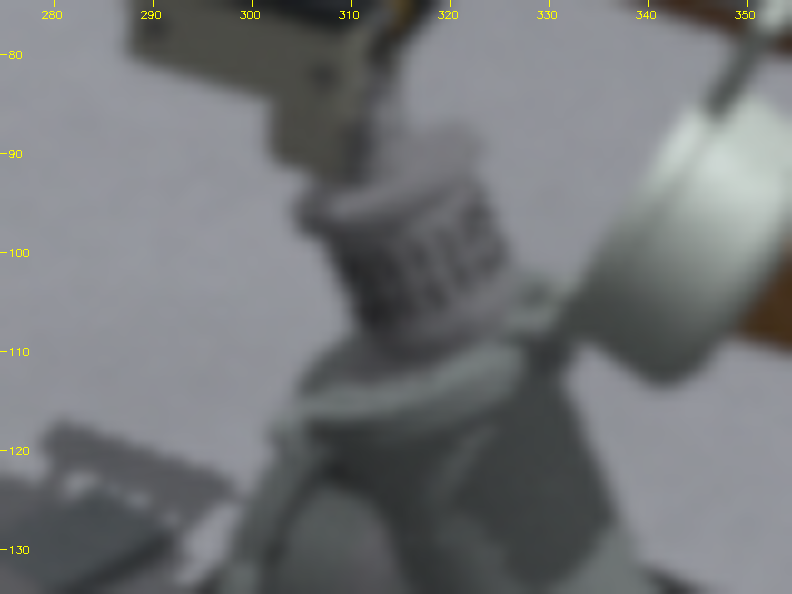

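apply_moves(
  targets=[
    [0.007,-0.004,0,0],
    [0.007,-0.004,0,0],
    [0.005,-0.004,0.0034,0],
    [0.0039,-0.004,0.0051,0],
    [0.0039,-0.004,0.0051,0],
  ],
)

```text
t: 12.28
tool_pos: [444.3, 309.6, 292.8]
ee_rot: [3.142, -0.0, -3.003]
contact_force: [0.4, 0.5, -1.6]
opening: 0.27
gripper_force: 40.0
```

```bash
cat > st.py <<'E'
from h import *
s=manip.state();p=s["tool_pos"];F=s["contact_force"]-[0,0,-2.6];G=p-[0,0,47]
L,D=strainer((490.8,319.6),.14,2.4);d=G-D["m"]
print(s["t"],p,F,s["torque"],"s %.1f u %.1f v %.1f"%(d@D["a"],d@D["mx"],d@D["Y"]),"F a %.1f u %.1f v %.1f"%(F@D["a"],F@D["mx"],F@D["Y"]),s["opening"])
E
python3 st.py
```

```text
12.275 [444.338 309.616 292.779] [0.384 0.545 0.968] [ 0.088 -0.051  0.031] s 83.4 u -4.5 v -3.4 F a 0.6 u 0.9 v 0.5 0.2700977859847199
```

apply_moves(
  targets=[
    [-0.0016,0,0.0026,0],
    [-0.0026,0,0.0043,0],
    [-0.0026,0,0.0043,0],
  ],
)

```text
t: 12.65
tool_pos: [444.3, 310.9, 289.4]
ee_rot: [-3.141, -0.003, -3.001]
contact_force: [-8.7, -1.8, 8.9]
opening: 0.269
gripper_force: 40.3
```

```bash
python3 st.py
```

```text
12.65 [444.267 310.923 289.446] [-8.691 -1.818 11.543] [-0.595  1.613 -0.138] s 80.5 u -6.1 v -2.1 F a 14.5 u -1.5 v -0.6 0.2687749985856057
```

apply_moves(
  targets=[
    [0.0026,0,-0.0043,0],
    [-0.0013,0.0022,-0.0043,0],
    [-0.0013,0.0022,-0.0043,0],
    [-0.0028,0.0022,-0.0018,0],
    [-0.0042,0.0022,0.0005,0],
    [-0.0042,0.0022,0.0005,0],
  ],
)

```text
t: 13.4
tool_pos: [445.2, 313.9, 289.1]
ee_rot: [-3.14, -0.008, -2.998]
contact_force: [-19.9, -6.1, 19.4]
opening: 0.272
gripper_force: 40.4
```

```bash
python3 st.py
```

```text
13.4 [445.157 313.931 289.141] [-19.903  -6.069  22.005] [-1.254  3.869 -0.174] s 79.6 u -5.2 v 0.8 F a 29.5 u -6.0 v -3.2 0.2718400934583593
```

apply_moves(
  targets=[
    [0.0031,0,-0.0051,0],
    [0.0099,-0.0008,-0.0009,0],
    [0.0099,-0.0008,-0.0009,0],
    [0.0088,-0.0008,0.0011,0],
    [0.0078,-0.0008,0.0028,0],
    [0.0078,-0.0008,0.0028,0],
  ],
)

```text
t: 14.15
tool_pos: [443.3, 311.4, 285.3]
ee_rot: [3.14, 0.0, -3.002]
contact_force: [-1.1, 1.8, -3.8]
opening: 0.269
gripper_force: 39.8
```

```bash
python3 st.py
```

```text
14.15 [443.287 311.376 285.336] [-1.127  1.808 -1.211] [0.728 0.036 0.132] s 77.5 u -9.0 v -1.5 F a -0.6 u -1.4 v 1.9 0.26883807825842
```

apply_moves(
  targets=[
    [-0.0021,0.001,0.0034,0],
    [-0.0042,0.001,0.0068,0],
    [-0.0042,0.001,0.0068,0],
  ],
  force=20,
)

```text
t: 14.52
tool_pos: [447.4, 312.7, 278.3]
ee_rot: [3.141, 0.0, -3.002]
contact_force: [2.0, 3.5, -4.5]
opening: 0.274
gripper_force: 19.9
```

```bash
python3 st.py
```

```text
14.525 [447.362 312.68  278.287] [ 1.989  3.496 -1.879] [ 0.985 -0.235  0.146] s 69.3 u -9.1 v -0.8 F a -2.9 u 1.1 v 3.2 0.2741631841472539
```

apply_moves(
  targets=[
    [-0.0021,0.001,0.0034,0],
    [-0.0042,0.001,0.0068,0],
    [-0.0063,0.001,0.0102,0],
    [-0.0063,0.001,0.0102,0],
  ],
)

```text
t: 15.02
tool_pos: [453.4, 314.0, 268.0]
ee_rot: [-3.141, -0.0, -3.003]
contact_force: [0.5, 0.7, -2.4]
opening: 0.273
gripper_force: 19.9
```

```bash
python3 st.py
```

```text
15.025 [453.383 313.999 267.971] [0.466 0.734 0.225] [ 0.424 -0.243  0.078] s 57.3 u -9.3 v -0.3 F a -0.1 u 0.6 v 0.7 0.27282981797829037
```

apply_moves(
  targets=[
    [-0.0026,0,0.0043,0],
    [-0.0052,0,0.0085,0],
    [-0.0078,0,0.0128,0],
    [-0.0089,0,0.0145,0],
    [-0.0089,0,0.0145,0],
  ],
)

```text
t: 15.65
tool_pos: [462.1, 315.5, 253.7]
ee_rot: [-3.141, -0.0, -3.003]
contact_force: [0.6, 0.8, -2.4]
opening: 0.274
gripper_force: 19.9
```

```bash
python3 st.py
```

```text
15.65 [462.064 315.477 253.717] [0.646 0.797 0.235] [ 0.376 -0.295  0.   ] s 40.5 u -9.2 v -0.1 F a -0.2 u 0.8 v 0.7 0.27438923334953513
```

apply_moves(
  targets=[
    [-0.0021,0,0.0034,0],
    [-0.0037,0,0.006,0],
    [-0.0045,0,0.0073,0],
    [-0.0045,0,0.0073,0],
  ],
)

```text
t: 16.15
tool_pos: [466.8, 315.9, 247.5]
ee_rot: [-3.14, 0.001, -3.003]
contact_force: [-0.1, -2.4, 7.2]
opening: 0.278
gripper_force: 20.0
```

```bash
python3 st.py
```

```text
16.15 [466.815 315.889 247.465] [-0.096 -2.429  9.762] [-0.38   0.079  0.027] s 32.7 u -8.4 v -0.3 F a 8.5 u 4.7 v -2.4 0.27757671445926985
```

apply_moves(
  targets=[
    [-0.0005,0,0.0009,0],
    [-0.001,0,0.0017,0],
    [-0.001,0,0.0017,0],
  ],
)

```text
t: 16.52
tool_pos: [467.6, 315.7, 246.8]
ee_rot: [-3.139, 0.001, -3.003]
contact_force: [-3.9, -7.2, 16.3]
opening: 0.276
gripper_force: 20.0
```

```bash
python3 st.py
```

```text
16.525 [467.598 315.692 246.845] [-3.873 -7.207 18.89 ] [-1.234  0.625 -0.014] s 31.8 u -8.1 v -0.6 F a 18.6 u 5.7 v -6.6 0.27569307414275945
```

apply_moves(
  targets=[
    [0,0,0,0],
    [0,0,0,0],
    [0,0,0,0],
    [0,0,0,0],
    [0.003,0,-0.005,0],
    [0.008,0,-0.015,0],
    [0.02,0,-0.04,0],
    [0.02,0,-0.09,0],
    [0.02,0,-0.14,0],
    [0.02,0,-0.18,0],
    [0.02,0,-0.18,0],
  ],
  gripper=0.06,
)

```text
t: 17.9
tool_pos: [447.6, 315.2, 428.8]
ee_rot: [3.139, 0.006, -3.002]
contact_force: [-1.6, -1.1, -1.7]
opening: 0.654
gripper_force: 0.0
```

```bash
python3 st.py
python3 - <<'E'
from h import *
q=manip.camera("scene")[:,:,::-1].copy();t=manip.camera("top")[:,:,::-1].copy();cv2.imwrite("pics/s5.png",q);cv2.imwrite("pics/t5.png",t)
L,D=strainer((490.8,319.6),.14,2.4)
s4=cv2.imread("pics/s4.png");s0=cv2.imread("pics/scene0.png")
# new pixels vs. start: bright element over the mouth
d=cv2.absdiff(q,s0).sum(2)>60;sub=d[80:122,295:340]
for r in sub[::1]:print("".join("#" if v else "." for v in r))
print(proj("scene",[D["m"],D["m"]+6*D["a"],D["m"]+36*D["a"]]))
E
```

```text
17.9 [447.62  315.196 428.814] [-1.562 -1.067  0.861] [ 0.073 -0.123  0.03 ] s 197.3 u 70.1 v 1.7 F a 1.6 u -1.0 v -0.8 0.653603858838974
.............................................
.............................................
.............................................
.............................................
.............................................
.............................................
.............................................
.............................................
.............................................
.............................................
.............................................
.............................................
.............................................
.............................................
.............................................
.............................................
.............................................
.............................................
.............................................
...................###.......................
................#######...................
[... 327 characters left out ...]
..............######..#######...............
..............######..######.................
..............#.......####...................
.............................................
............#................................
............########.........................
.............######..........................
.............................................
.............................................
.............................................
.............................................
.............................................
.............................................
.............................................
[[317.383 108.542]
 [316.694 106.919]
 [313.207  98.71 ]]
```

```bash
python3 go.py 447.6,315.2,428.8,188 607,336,428.8,188 607,336,372,188
python3 - <<'E'
import numpy as np
# tip-bottom-centre path rel hinge (X,Z) vs alpha, converted to TCP shift from start T0
T0=np.array([74-0.,103])
for al,r in((80,118),(90,115),(100,114),(110,114),(120,115),(130,117),(140,119),(150,121),(160,122),(170,122),(180,122)):
    a=np.radians(al);P=r*np.array([np.cos(a),np.sin(a)])+10*np.array([np.sin(a),-np.cos(a)])+[9.5,0]
    print(al,P.round(1),"tool x %.3f z %.3f"%(-(P-T0)[0]/1e3,-(P-T0)[1]/1e3))
E
```

```text
[np.float64(-0.1607), np.float64(-0.0016), 0.0, 0.0]
[np.float64(-0.1607), np.float64(-0.0016), 0.0568, 0.0]
80 [ 39.8 114.5] tool x 0.034 z -0.011
90 [ 19.5 115. ] tool x 0.054 z -0.012
100 [ -0.4 114. ] tool x 0.074 z -0.011
110 [-20.1 110.5] tool x 0.094 z -0.008
120 [-39.3 104.6] tool x 0.113 z -0.002
130 [-58.   96.1] tool x 0.132 z 0.007
140 [-75.2  84.2] tool x 0.149 z 0.019
150 [-90.3  69.2] tool x 0.164 z 0.034
160 [-101.7   51.1] tool x 0.176 z 0.052
170 [-108.9   31. ] tool x 0.183 z 0.072
180 [-112.5   10. ] tool x 0.186 z 0.093
```

apply_moves(
  targets=[
    [-0.02,0,0,0],
    [-0.06,0,0,0],
    [-0.11,0,0,0],
    [-0.16,0,0,0],
    [-0.161,0,0,0],
    [-0.161,0,0.02,0],
    [-0.161,0,0.057,0],
    [-0.161,0,0.057,0],
    [-0.161,0,0.057,0],
  ],
  gripper=0,
)

```text
t: 19.12
tool_pos: [606.4, 336.0, 368.6]
ee_rot: [3.142, 0.0, -3.002]
contact_force: [0.8, -0.1, -0.1]
opening: 0.008
gripper_force: 0.0
```

apply_moves(
  targets=[
    [0.015,0,-0.005,0],
    [0.025,0,-0.012,0],
    [0.034,0,-0.014,0],
    [0.044,0,-0.015,0],
    [0.054,0,-0.015,0],
    [0.064,0,-0.015,0],
    [0.074,0,-0.014,0],
    [0.084,0,-0.013,0],
    [0.094,0,-0.011,0],
    [0.104,0,-0.008,0],
    [0.113,0,-0.005,0],
  ],
)

```text
t: 20.5
tool_pos: [494.3, 320.0, 372.5]
ee_rot: [-3.141, -0.0, -3.002]
contact_force: [1.5, 0.5, 0.2]
opening: 0.005
gripper_force: 0.7
```

```bash
python3 st.py
python3 - <<'E'
from h import *
q=manip.camera("scene")[:,:,::-1].copy();cv2.imwrite("pics/s6.png",q)
s5=cv2.imread("pics/s5.png");g=q[60:115,325:362].astype(int).sum(2)
d=(np.abs(q.astype(int)-s5).sum(2)>70)
# was the cover region vacated?
print("changed px in old cover zone",d[85:112,335:355].mean())
E
```

```text
20.5 [494.348 319.981 372.463] [1.453 0.473 2.799] [ 0.147 -0.576 -0.033] s 124.7 u 80.6 v -0.1 F a 1.6 u 2.7 v 0.3 0.005358348785423857
changed px in old cover zone 0.5
```

apply_moves(
  targets=[
    [0.01,0,0.004,0],
    [0.019,0,0.009,0],
    [0.028,0,0.015,0],
    [0.036,0,0.021,0],
    [0.044,0,0.028,0],
    [0.051,0,0.036,0],
    [0.057,0,0.045,0],
    [0.063,0,0.054,0],
    [0.067,0,0.064,0],
    [0.07,0,0.074,0],
    [0.072,0,0.084,0],
    [0.073,0,0.095,0],
  ],
)

```text
t: 22.05
tool_pos: [422.8, 310.1, 277.2]
ee_rot: [3.141, 0.0, -3.003]
contact_force: [-0.0, 0.0, -0.4]
opening: 0.006
gripper_force: 0.1
```

```bash
python3 st.py
```

```text
22.05 [422.775 310.121 277.223] [-0.005  0.022  2.195] [ 0.13  -0.08   0.027] s 81.3 u -30.7 v 0.1 F a 1.9 u 1.1 v 0.0 0.006461158987833607
```

apply_moves(
  targets=[
    [0,0,0.01,0],
    [0,0,0.02,0],
    [0,0,0.03,0],
    [0,0,0.04,0],
    [0,0,0.05,0],
    [0,0,0.05,0],
  ],
)

```text
t: 22.8
tool_pos: [417.4, 309.2, 225.0]
ee_rot: [-3.139, -0.01, -2.999]
contact_force: [-12.6, -1.4, -3.3]
opening: 0.003
gripper_force: 6.1
```

```bash
python3 st.py
python3 - <<'E'
from h import *
q=manip.camera("scene")[:,:,::-1].copy();cv2.imwrite("pics/s7.png",q)
s5=cv2.imread("pics/s5.png")
d=(np.abs(q.astype(int)-s5).sum(2)>70)
print(d[85:112,335:355].mean())
_,D=strainer((490.8,319.6),.14,0.)
print(proj("scene",[D["h"],D["h"]+113*D["d"],D["h"]+50*D["d"]+48*D["n"]]))
b=q[75:130:2,285:350:1].astype(int).sum(2)//64
for r in b:print("".join("%x"%v for v in r))
E
```

```text
22.8 [417.398 309.22  224.961] [-12.611  -1.35   -0.666] [-0.116  2.253  0.006] s 39.6 u -62.7 v -0.0 F a 6.1 u -11.2 v 0.4 0.003398416354196173
0.5685185185185185
[[330.991 105.59 ]
 [301.187 112.062]
 [311.792  95.38 ]]
76644333333333333333333333222233334566666666666666665543322222223
76643333333333333323444432223333334566666666666666666666655443322
76543333333333333346664323444433344666666666666666677666666666655
66433333333333333444432223444455556667766766676777667666677766666
54333333333333345543211222223566666667777777777777777776777666777
22222222233333344422112222124666666666666666667776777777766766777
22222222222222222112222211235677666666666666666677777777766777777
22222222222222211122222113466667666667766777777667777777777767777
12222222222222222232211246666677777788877766666677777777777777777
11111112222222223332223567777777888888888776666677777777777777777
33222211111111223333345677777778888888888776666677777777777777777
33333333322223333345567777777888888888877776666666666777777777777
33333333333334333456677777778888888777777777766666666776677777776
44333333322233334566
[... 269 characters left out ...]
4444555566677766543334566666666666666655
66666666665544444433333333445556666666555543233466777666666677776
66666666665555566654334455555445555555444443445666766666666677777
66666666666666666665333333344444444444443333455566666666777777777
66666666666677766543332333233333333333334444455556666667777777777
66666666766777766533322222222222222233444445555556666666777777777
44445666677777766543332222222222222334444444555555666767777767777
44444444456667665443322222222222233333444444555555566777767777677
55444444444566654433333333322222223333344444455555556677777766677
43344444566666443333344444433222223333334444445555555667766677777
33333345677764333333344444444322223333334444444555555566667777777
```

apply_moves(
  targets=[
    [0.008,0,-0.004,0],
    [0.012,0,-0.008,0],
    [0.012,0,-0.008,0],
    [0.012,0,0,0],
    [0.012,0,0.004,0],
    [0.012,0,0.004,0],
  ],
)

```text
t: 23.6
tool_pos: [410.9, 308.1, 223.3]
ee_rot: [-3.141, -0.001, -3.003]
contact_force: [0.3, 0.7, -0.1]
opening: 0.001
gripper_force: 0.0
```

```bash
python3 st.py
```

```text
23.6 [410.87  308.145 223.328] [0.253 0.676 2.53 ] [ 0.113 -0.145  0.004] s 41.6 u -69.2 v -0.2 F a 2.0 u 1.6 v 0.6 0.0010999143474398406
```

apply_moves(
  targets=[
    [0,0,0.003,0],
    [0,0,0.006,0],
    [0,0,0.006,0],
  ],
)

```text
t: 23.98
tool_pos: [410.9, 308.3, 217.7]
ee_rot: [-3.141, -0.0, -3.003]
contact_force: [0.6, -0.3, 0.2]
opening: 0.004
gripper_force: 0.0
```

apply_moves(
  targets=[
    [0,0,0.003,0],
    [0,0,0.006,0],
    [0,0,0.006,0],
  ],
)

```text
t: 24.35
tool_pos: [410.9, 308.4, 211.8]
ee_rot: [3.142, -0.0, -3.002]
contact_force: [0.2, 0.5, 0.6]
opening: 0.003
gripper_force: 0.2
```

apply_moves(
  targets=[
    [0,0,0.003,0],
    [0,0,0.005,0],
    [0,0,0.005,0],
  ],
)

```text
t: 24.72
tool_pos: [411.5, 308.9, 209.9]
ee_rot: [-3.139, 0.003, -3.003]
contact_force: [-6.8, -7.7, 28.8]
opening: 0.001
gripper_force: 14.3
```

```bash
python3 st.py
python3 - <<'E'
from h import *
q=manip.camera("scene")[:,:,::-1].copy();cv2.imwrite("pics/s8.png",q)
b=q[75:130:2,285:350:1].astype(int).sum(2)//64
for r in b:print("".join("%x"%v for v in r))
E
```

```text
24.725 [411.451 308.931 209.885] [-6.752 -7.696 31.419] [-1.758  0.886 -0.116] s 29.8 u -75.6 v 0.5 F a 30.8 u 9.8 v -6.7 0.0010549148086409917
64333333333333444555433211221111234666666666666666665543322222223
64333333333333333333333222122222345666667666667766676666655443322
54333333333333332333344221233333456666666666666666677666666666655
54333333333333334555443223333333456666667766767777666666667776666
54333333333333345665323454444334566677777777777776777777777666777
43333333333333345442112333456666666666676666677777777777776666777
23333333333345654321122222466777666666666666766677777777666677777
22222222333334432112221113566766666666666777777667777777777777777
22222222222222111222221135667777777777777766776677776777777777777
22222222222211122222112456777777778888888776666677777777777777777
22222222222222233211235677777777888888888776666667777777777777777
11111122222222332223566777777788888888877777666666766777777777777
32221111111233333345677777778888888777777777776666666677777777776
33333333223443334566777777777777777777777777777666667766667777765
33333333333433334556666666666666
[... 191 characters left out ...]
4445555566777776643334566666666666666655
66666666665444444433333333444556666666655543233466777666666667777
66666666665444445554333444555555555555444443445666776666667667777
66666666666666666665333333344444444444443333455566666667777777777
66666666666677766543322233333333333333334444455556666667777777777
66666666776677766533322222222222222233444445555556666766777777777
44455666677777766543332222222222223334444444555555667777777777777
44444444456677665443322222222222233333444444555555566777777777777
55444444445666654433333333322222223333344444455555556677777766677
44444445666666443333344444433222223333334444445555555677776677777
33333445677664333323344444444322223333334444444555555566667777776
```

apply_moves(
  targets=[
    [0,0,-0.01,0],
    [0.01,0,-0.04,0],
    [0.02,0,-0.09,0],
    [0.02,0,-0.14,0],
    [0.02,-0.05,-0.16,0],
    [0.02,-0.1,-0.16,0],
    [0.02,-0.15,-0.16,0],
    [0.02,-0.2,-0.16,0],
    [0.02,-0.25,-0.16,0],
    [0.02,-0.3,-0.16,0],
    [0.02,-0.3,-0.16,0],
  ],
)

```text
t: 26.15
tool_pos: [432.9, 4.1, 366.6]
ee_rot: [-3.141, -0.001, -3.011]
contact_force: [-0.1, 0.2, 0.6]
opening: -0.0
gripper_force: 0.0
```

Run:
```python
from h import *
from scipy.ndimage import map_coordinates as mc
print(manip.state()["tool_pos"],manip.state()["contact_force"])
q=manip.camera("scene")[:,:,::-1].copy();t=manip.camera("top")[:,:,::-1].copy();cv2.imwrite("pics/s9.png",q);cv2.imwrite("pics/t9.png",t)
for n,im,n0 in(("top",t,"pics/top0.png"),("scene",q,"pics/scene0.png")):
    s0=cv2.imread(n0)
    d=(np.abs(im.astype(int)-s0).sum(2)>90).astype(np.uint8)
    # elements A,B and bystanders unchanged? list changed blobs
    k,_,st,c=cv2.connectedComponentsWithStats(cv2.morphologyEx(d,cv2.MORPH_OPEN,np.ones((2,2),np.uint8)))
    print(n,[(list(map(int,s[:5]))) for s in st[1:] if s[4]>15])
s8=cv2.imread("pics/s8.png");print("cover moved since press:",(np.abs(q.astype(int)-s8).sum(2)>70)[90:125,312:335].mean())
# angle check: tab outline gradient against model for several angles
g=cv2.GaussianBlur(cv2.cvtColor(q,cv2.COLOR_BGR2GRAY).astype(float),(0,0),.8);G=np.hypot(cv2.Sobel(g,-1,1,0),cv2.Sobel(g,-1,0,1))
for th in(0,.05,.1,.15,.2,.3):
    L,D=strainer((490.8,319.6),.14,th);p=proj("scene",np.vstack([np.linspace(L[6][i],L[6][i+1],20) for i in range(3)]))
    print(th,max((round(mc(G,[p[:,1]+b,p[:,0]+a],order=1).mean()),a,b) for a in np.arange(-2,4,.5) for b in np.arange(-3,3,.5)))
```

```text
[432.941   4.068 366.636] [-0.129  0.199  0.623]
top [[92, 170, 26, 29, 604], [119, 177, 6, 13, 51], [205, 182, 49, 56, 1020], [197, 186, 13, 6, 42], [170, 192, 17, 53, 469], [275, 193, 9, 7, 43], [122, 194, 9, 8, 42], [183, 196, 63, 143, 3153], [209, 197, 9, 8, 42], [269, 197, 18, 13, 143], [100, 201, 29, 40, 707], [130, 217, 5, 8, 25], [230, 241, 4, 10, 31], [121, 249, 20, 7, 109], [239, 275, 8, 12, 48], [240, 288, 22, 91, 471], [354, 289, 124, 95, 3197], [436, 289, 76, 95, 3135], [189, 341, 61, 43, 1629], [421, 346, 7, 4, 20], [428, 349, 8, 5, 26], [436, 352, 10, 6, 34], [401, 354, 9, 5, 27], [408, 357, 9, 6, 30], [445, 356, 10, 6, 33], [415, 362, 10, 6, 33], [422, 366, 11, 6, 37], [196, 368, 8, 6, 25], [262, 370, 5, 14, 33]]
scene [[61, 0, 16, 4, 53], [100, 0, 27, 30, 379], [259, 0, 4, 23, 51], [123, 28, 17, 31, 217], [227, 28, 36, 17, 192], [113, 31, 13, 5, 35], [140, 31, 9, 3, 23], [250, 31, 6, 7, 23], [102, 35, 6, 12, 53], [235, 40, 8, 3, 20], [211, 43, 64, 75, 2732], [133, 50, 9, 24, 61], [222, 60, 9, 5, 26], [127, 72, 5, 6, 21], [352, 74, 5, 6, 22], [143, 76, 9, 6, 36], [347, 81, 6, 6, 21], [343, 87, 17, 19, 153], [316, 93, 10, 8, 45], [318, 99, 31, 17, 269], [297, 104, 15, 12, 99], [82, 113, 42, 15, 271], [324, 115, 14, 20, 169], [0, 129, 113, 161, 3842], [149, 132, 93, 53, 1682], [283, 135, 11, 9, 52], [0, 176, 8, 22, 118], [193, 182, 7, 8, 37], [0, 234, 9, 10, 45], [233, 238, 13, 9, 88], [225, 245, 25, 18, 257]]
cover moved since press: 0.0
0 (93, np.float64(3.5), np.float64(-3.0))
0.05 (94, np.float64(1.0), np.float64(2.5))
0.1 (83, np.float64(3.5), np.float64(-0.5))
0.15 (76, np.float64(3.5), np.float64(1.0))
0.2 (69, np.float64(3.5), np.float64(2.5))
0.3 (54, np.float64(3.5), np.float64(2.5))
```

```bash
python3 -c "
from bench import manip
print(manip.hand_in())"
```

```text
the job is handed in; nothing more can be done
None
```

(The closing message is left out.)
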